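# Release two gas couplings of unknown thread hand and shut the case

### The job

Release both gas couplings in the open grey case for the night: loosen each brass wing nut by about a quarter turn. One of the two has an ordinary thread and the other a left-hand thread, and nothing shows which is which, so try each one: it gives only in its loosening direction and stands firm in the other. Then swing the case's lid over and press it shut until it clicks past its catch, without slamming it and without shifting the things standing round about.

Things in the scene. Friction and masses are not known exactly. Their poses are not given: they have to be found in the camera images.
- gas_case: Grey open box fixed to the bench, 140 (x) x 222 (y) x 78 mm high, walls 4 mm; origin at the centre of its underside, z up, x from the front wall to the hinged rear wall. Two brass wing nuts stand in it on its lengthwise centre line, 45 mm either side of the middle; the lid is hinged along the top of the rear wall.
- nut_a_grip (a point): On the turning axis of a brass wing nut, in its grip bar, 59 mm above the bench. The bar is 38 mm long (point's x), 11 mm thick (y) and spans 45 to 69 mm above the bench; below it a hub of 27 mm diameter (31 to 47 mm). z up; x, y turn with the nut. Turning takes about 0.12 N m; the nut does not rise.
- nut_b_grip (a point): The same for the other wing nut, which looks identical. Which nut is at which end of the case, and which one has the left-hand thread, is not told.
- nut_a (a joint): How far nut a has been unscrewed, rad: 0 = done up tight (hard stop, as at the start), grows as it is loosened, whichever its hand; stop at 2.3. An ordinary thread loosens counter-clockwise seen from above, a left-hand one clockwise. It stays where it is left.
- nut_b (a joint): The same for nut b.
- case_lid (a joint): Lid angle, rad: 0 = shut on the rim; grows as it opens up and back over the rear wall; 1.57 upright; starts leaning back at 2.25 to 2.45; stop at 2.5. The stiff hinge (0.2 N m) holds it wherever it is left. At about 0.08 it meets a sprung catch; pressed down with roughly 5 to 8 N at mid front edge it snaps past and is held shut.
- case_lid_hinge (a point): Middle of the lid's hinge line, at the top of the rear wall, 78 mm above the bench. It turns with the lid: x points from the free edge to the hinge, z is the outward normal of the lid's outer face, y is the hinge axis. The outer face lies 6 mm along z, the inner face at z = 0.
- case_lid_edge (a point): Middle of the outer edge of the lid's tab, on the outer face (the upper one when shut), 153 mm from the hinge. Axes as the hinge point. The lid is a flat grey plate 144 mm from hinge to front edge, 226 mm long, 6 mm thick; the tab, 60 mm long, reaches 9 mm further out at the middle of the front edge.
- dropper_bottle: Amber dropper bottle, 33 mm diameter, 79 mm high, bystander; origin at the centre of its underside.
- petri_dish: Clear open dish, 78 mm diameter, 15 mm high, bystander; origin at the centre of its underside.
- marker: Marker pen lying on the bench, 139 x 17 x 19 mm, bystander; origin under its middle.
- tape: Roll of masking tape lying flat, 98 mm diameter, 25 mm high, bystander; origin at the centre of its underside.

How it is judged:
By the outcome, as a careful person would: the job done as asked, in the order asked, and still so for the second after the job is handed in, with the robot touching nothing.
It also fails if it takes over 72 s, if anything falls off the work surface, if the arm or the gripper's body presses on something with over 40 N, if the wrist force passes 120 N, or if a joint passes its speed limit or range.

### The arm

A 6-joint arm with a two-finger parallel gripper is mounted at the origin on a cart in front of the work surface, level with it; the furniture and walls round the work are solid. World frame = base frame: x ahead of the robot, y to its left, z up, the work surface at z = 0. Lengths are in m, angles in rad, forces in N, time in s.
With the tool pointing down it reaches from about 0.325 to 0.775 m from the base axis. Payload 9.3 kg.
Tool frame: the origin (TCP) lies at the very end of the fingers, on their centre line; the grasp point (between the pads) lies 19 mm behind it (env.grasp_offset is the z of the grasp point in the tool frame, in m); z points along the fingers, y is the line along which they close (so a half turn about z gives the same grasp; the last joint's range is limited). The gripper opens to 85 mm and grips with 20 to 120 N. Pads are 22 mm wide; open, the fingers measure 114 mm over their backs; the gripper's body (76 mm by 85 mm) begins 54 mm behind the grasp point. The pads swing forward as they close: fully open they stand 13 mm farther back than shut.
Start: joints at [-1.357, 0.259, 0.021, 1.334, 0, 1.418], TCP at [0.197, -0.513, 0.231] pointing down, gripper open.
Joint ranges: [-3.04, 3.04], [-0.91, 1.82], [-1.04, 1.36], [-1.92, 1.95], [-1.52, 1.45], [-3.14, 3.14]. Speed limits (rad/s): [2.22, 2.22, 2.79, 3.14, 3.14, 3.14].

### API

Orientations are given as a unit quaternion [w, x, y, z].
In Python, from rig import env gives the robot as it stands. The module is installed in compiled form; this text tells all that it offers.
- The arm moves only by the tool jog_arm, never from a script. Its argument "moves" is a list of rows, each a list of 7 numbers: the turn, a rotation vector about the world's x, y, z in units of 8 degrees (1.0 is 8 degrees), then the shift along the world's x, y, z in units of 25 mm (1.0 is 25 mm), then the finger opening in mm, from 0 to 85.4. A call has exactly 10 rows; each row shifts and turns the commanded pose from where the row before left it; what a row does not reach is not made up. A row lasts 1/10 s, in which the tool goes at most 50 mm and 8.59 degrees, less where a joint would pass 70% of its speed; a pose out of reach is approached as far as the arm can. A call is refused whole if a number of a shift passes 1 or a number of a turn 1, either way. A call with a gripper value outside its range is refused whole. The fingers move at their own pace and stop on an object; "grip_force" is the grip in N (left out, the last holds). Time passes only in rows, so rows that do not move let the fingers close, or fill a call up. It gives the time, the measured TCP pose, the force, the opening and the grip force at its end, in the units of the state.
- env.read_state(): the state, without advancing time (a new reading comes with each control period).
- env.get_image(name): name is "scene" or "top" or "wrist"; returns the picture (400x640x3 uint8, red, green, blue); there is no depth.
- env.camera_model(name): a dict with "K" (3x3 intrinsics, pixels), "extrinsics" (4x4, takes a point from world to camera coordinates). Camera axes: x right, y up, looking along -z (the intrinsics and any distortion apply to the point x, -y, -z); pixel columns grow to the right and rows downward; lengths in m; the calibration is good to about 2 mm. A picture is of the moment at which its call begins: read the wrist's pose just before it. camera_model takes no time and is no camera call; for the wrist camera it gives the pose at the moment of the call.
- env.job_done(): hands the job in; it is judged then, once.
The state is a dict: "time_s": time; "joints": joint angles; "qd": joint speeds; "joint_torque": joint torques, N m; "ee_pos": TCP position; "orientation": TCP orientation; "wrist_force": force on the tool from outside, world axes, zero at the start; "moment": the same for the moment, N m; "finger_gap": finger opening in m; "finger_force": force on a finger pad.
Only numpy, scipy, OpenCV 4.12 (cv2) and the standard library are available. Lean on these libraries where they do the work, as an engineer would, in place of code of your own. Each camera call takes 0.05 s, during which the arm holds its last target. There are 200 camera calls.

## Working session

There is one attempt and no reset: what is moved stays moved. The work goes in short steps, Python scripts to look and compute and a tool call to move; the robot and the scene stay as the last step left them, time stands still between calls to the robot, and variables do not carry over. Pictures are saved under pics/ and viewed, at most 10 in all, crops included, and the job is handed in when it is done.

Besides the shell and the picture viewer there is one more tool, called by a JSON object that holds its "name" and its "arguments", one argument or row to a line. jog_arm: Moves the arm, as the interface text tells. Its arguments: {"type":"object","properties":{"moves":{"type":"array","items":{"type":"array","items":{"type":"number"}}},"grip_force":{"type":"number"}},"required":["moves"]}

```bash
mkdir -p pics; python3 - <<'E'
from rig import env
import cv2
for n in("scene","top"):
    cv2.imwrite(f"pics/{n}0.png",env.get_image(n)[:,:,::-1])
    m=env.camera_model(n);print(n,m)
s=env.read_state();print(s, env.grasp_offset)
E
```

```text
scene {'K': array([[444.52506836,   0.        , 325.68866175],
       [  0.        , 444.52506836, 202.18915839],
       [  0.        ,   0.        ,   1.        ]]), 'extrinsics': array([[ 0.75017155, -0.66113762,  0.01181892, -0.57512915],
       [ 0.41757201,  0.4875131 ,  0.76678849, -0.1307365 ],
       [-0.5127146 , -0.57028766,  0.64179102, -1.06520174],
       [ 0.        ,  0.        ,  0.        ,  1.        ]])}
top {'K': array([[483.39532522,   0.        , 314.9872728 ],
       [  0.        , 483.39532522, 199.55736045],
       [  0.        ,   0.        ,   1.        ]]), 'extrinsics': array([[-0.01858875, -0.99980563, -0.00656977, -0.26756746],
       [ 0.99857072, -0.01889431,  0.04999519, -0.51913038],
       [-0.0501096 , -0.00563103,  0.99872785, -1.10353497],
       [ 0.        ,  0.        ,  0.        ,  1.        ]])}
{'time_s': 0.1, 'joints': array([-1.35658681e+00,  2.59141510e-01,  2.08920050e-02,  1.33367392e+00,
        3.03421035e-09,  1.41823578e+00]), 'qd': array([-7.19146634e-05, -1.22836104e-03,  3.12989639e-03, -1.68296420e-04,
        3.87995424e-04, -1.50541697e-03]), 'joint_torque': array([ 4.78784568e-03, -5.56693983e+01,  3.45069659e+01,  1.17223177e-02,
       -9.59930571e-05,  1.19288336e-05]), 'ee_pos': array([ 0.19720069, -0.51320041,  0.23074495]), 'orientation': array([-5.63282054e-04,  9.83231881e-01,  1.82358854e-01, -1.73668647e-05]), 'wrist_force': array([0.24854833, 0.08661851, 0.02425035]), 'moment': array([-0.07032866, -0.00250423, -0.02525226]), 'finger_force': 0.0, 'finger_gap': 0.08534918164902332} -0.0187
```

View pics/top0.png

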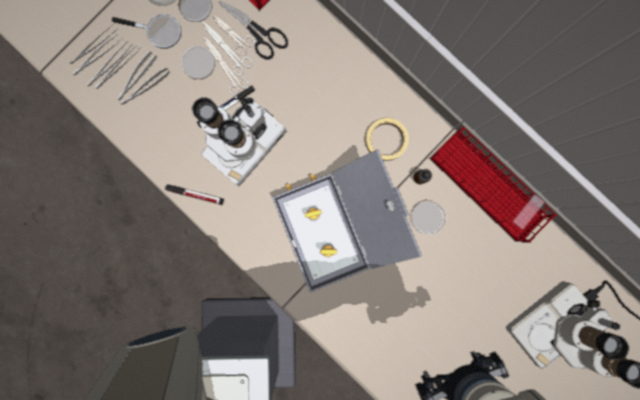

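View pics/scene0.png

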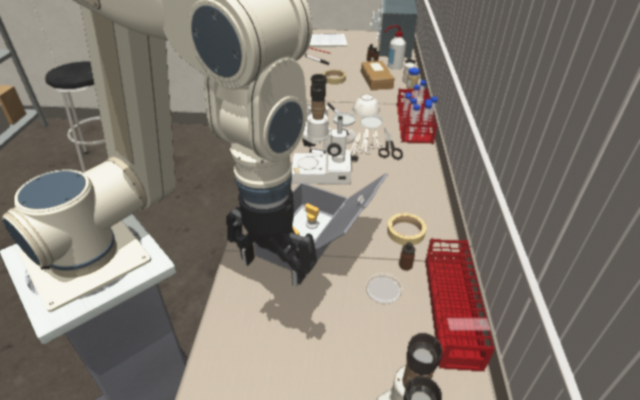

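The top view shows the case at about (320,230), with nuts near (313,213) and (328,251). The lid leans back to the right. The tape is at (387,139), bottle (422,176), dish (428,216) and marker (195,194). I'll zoom in next.

```bash
cat > h.py <<'E'
import numpy as np, cv2
from rig import env
from scipy.spatial.transform import Rotation as R
def ray(n,uv,z,m=None):
    m=m or env.camera_model(n);K,E=m["K"],m["extrinsics"]
    d=np.linalg.inv(K)@[uv[0],uv[1],1];d=np.array([d[0],-d[1],-d[2]])
    r=E[:3,:3].T@d;c=-E[:3,:3].T@E[:3,3]
    return c+r*(z-c[2])/r[2]
def proj(n,P,m=None):
    m=m or env.camera_model(n);P=np.atleast_2d(P)@m["extrinsics"][:3,:3].T+m["extrinsics"][:3,3]
    q=(P*[1,-1,-1])@m["K"].T;return q[:,:2]/q[:,2:]
def st():
    s=env.read_state();w,x,y,z=s["orientation"];M=R.from_quat([x,y,z,w]).as_matrix()
    return s,M
E
python3 - <<'E'
from h import *
I=cv2.imread("pics/top0.png")[140:300,260:440]
cv2.imwrite("pics/top0c.png",cv2.resize(I,(720,640)[:2],interpolation=cv2.INTER_CUBIC)[:600])
h=cv2.cvtColor(cv2.imread("pics/top0.png"),cv2.COLOR_BGR2HSV)
m=cv2.inRange(h,(18,150,120),(32,255,255));m[:200]=0 if False else m[:200]
n,l,s,c=cv2.connectedComponentsWithStats(m)
for i in range(1,n):
    if s[i,4]>15:
        ys,xs=np.where(l==i);e=np.linalg.eigh(np.cov(np.c_[xs,ys].T));print(c[i],s[i],ray("top",c[i],.069)[:2],e[1][:,1],e[0])
E
```

```text
[312.5625 210.5   ] [309 209   8   4  16] [ 0.4873023  -0.27182734] [-0.97525453  0.22108506] [0.64131369 3.88785298]
[327.95238095 247.9047619 ] [325 246   7   4  21] [ 0.40517995 -0.30385982] [-0.9991874  -0.04030552] [0.98663445 3.35146079]
```

View pics/top0c.png

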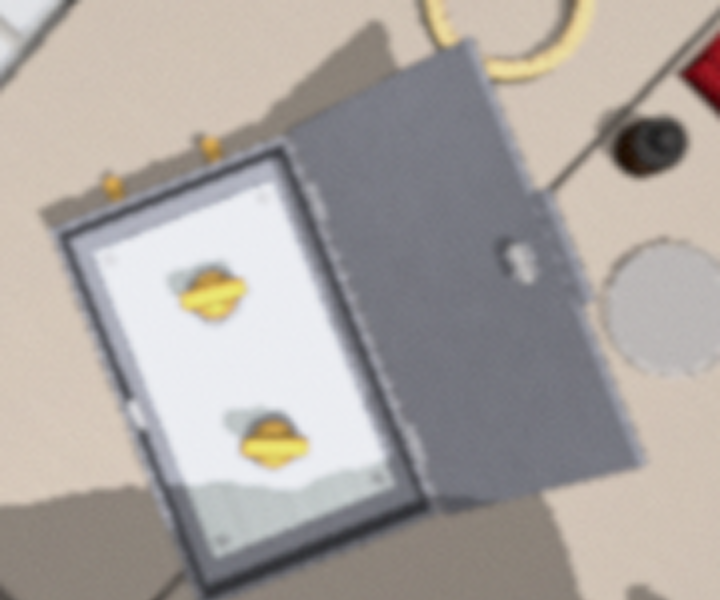

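```bash
python3 - <<'E'
from h import *
from scipy.optimize import least_squares as LS
t=lambda u,v:np.array([260+u/4,140+v/4])
obs=np.array([t(62,235),t(285,145),t(430,507),t(205,597),t(470,42),t(640,462),t(213,293),t(275,446)])
def pts(p):
    x,y,a,th=p
    B=np.array([[-.07,.111,.078],[.07,.111,.078],[.07,-.111,.078],[-.07,-.111,.078]])
    L=[[.07-.144*np.cos(th),s*.113,.078+.144*np.sin(th)] for s in(1,-1)]
    N=[[0,.045,.069],[0,-.045,.069]]
    P=np.vstack([B,L,N]);c,s=np.cos(a),np.sin(a)
    return P@np.array([[c,-s,0],[s,c,0],[0,0,1]]).T+[x,y,0]
best=min((LS(lambda p:(proj("top",pts(p))-obs).ravel(),[.45,-.29,a,2.35]) for a in(-1.2,-2)),key=lambda r:r.cost)
p=best.x;print(p,best.cost);print((proj("top",pts(p))-obs).round(1).tolist());print(pts(p).round(4).tolist())
for a,b,z in[((182,300),(245,288),.069),((243,447),(308,447),.069)]:
    A,B=ray("top",t(*a),z),ray("top",t(*b),z);d=B-A;print("bar",(A+B)/2,np.hypot(*d[:2]),np.arctan2(d[1],d[0])-p[2])
for n,q,z in[("dish",t(668,308),.015),("bottle",t(650,145),.07),("tape",(387,139),.025),("marker",(195,194),.01)]:print(n,ray("top",q,z))
for n,q,z in[("microsc1",(260,130),.05),("m",(240,180),.0),("blk",(250,92),.15),("eyepiece",(232,133),.2)]:print(n,ray("top",q,z))
E
```

```text
[ 0.43919831 -0.28957596 -1.2103701   2.25840127] 27.592878161665567
[[-3.2, -1.9], [0.8, -3.2], [2.9, 1.6], [-1.2, 3.3], [-0.6, -1.7], [1.0, 1.5], [0.2, -0.0], [0.0, 0.1]]
[[0.5184, -0.1849, 0.078], [0.5678, -0.3159, 0.078], [0.36, -0.3942, 0.078], [0.3106, -0.2632, 0.078], [0.6019, -0.4007, 0.1893], [0.3904, -0.4805, 0.1893], [0.4813, -0.2737, 0.069], [0.3971, -0.3054, 0.069]]
bar [ 0.4807085  -0.27348453  0.069     ] 0.035063317458422595 -0.19096659597719068
bar [ 0.39680169 -0.30570032  0.069     ] 0.03538493070625852 -0.37863802318196593
dish [ 0.46895257 -0.53347661  0.015     ]
bottle [ 0.55776225 -0.51395786  0.07      ]
tape [ 0.64927919 -0.44503806  0.025     ]
marker [5.32279907e-01 5.31707067e-04 1.00000000e-02]
microsc1 [ 0.670943   -0.15682531  0.05      ]
m [ 0.56376458 -0.1025872   0.        ]
blk [ 0.73001709 -0.14912889  0.15      ]
eyepiece [ 0.63650825 -0.1202185   0.2       ]
```

{"name": "jog_arm", "arguments": {
  "moves": [
    [0, 0, 0.85, 0.8, 0.83, 0, 50],
    [0, 0, 0.85, 0.8, 0.83, 0, 50],
    [0, 0, 0.85, 0.8, 0.83, 0, 50],
    [0, 0, 0.85, 0.8, 0.83, 0, 50],
    [0, 0, 0.85, 0.8, 0.83, 0, 50],
    [0, 0, 0.85, 0.8, 0.83, 0, 50],
    [0, 0, 0.85, 0.8, 0.83, 0, 50],
    [0, 0, 0.85, 0.8, 0.83, 0, 50],
    [0, 0, 0.85, 0.8, 0.83, 0, 50],
    [0, 0, 0.85, 0.8, 0.83, 0, 50]
  ],
  "grip_force": 50
}}

```text
time_s: 1.1
ee_pos: [0.3978, -0.3049, 0.231]
orientation: [-0.0, 0.711, 0.703, -0.0]
wrist_force: [-0.0, -0.5, -0.8]
finger_gap: 0.0499
finger_force: 0.0
```

```bash
python3 - <<'E'
from h import *
s,M=st();print(s["ee_pos"],M.round(3).tolist(),s["joints"].round(3))
m=env.camera_model("wrist");I=env.get_image("wrist");np.savez("w1.npz",**m);cv2.imwrite("pics/w1.png",I[:,:,::-1])
print(proj("wrist",[[.3971,-.3054,.069],[.4813,-.2737,.069]],m), s["finger_gap"])
E
```

```text
[ 0.39783082 -0.30485514  0.23101326] [[0.012, 1.0, -0.0], [1.0, -0.012, 0.0], [0.0, -0.0, -1.0]] [-0.821  0.176 -0.089  1.307 -0.     0.762]
[[320.46145517 181.5484908 ]
 [404.6695017  149.70644686]] 0.049928349394055056
```

View pics/w1.png

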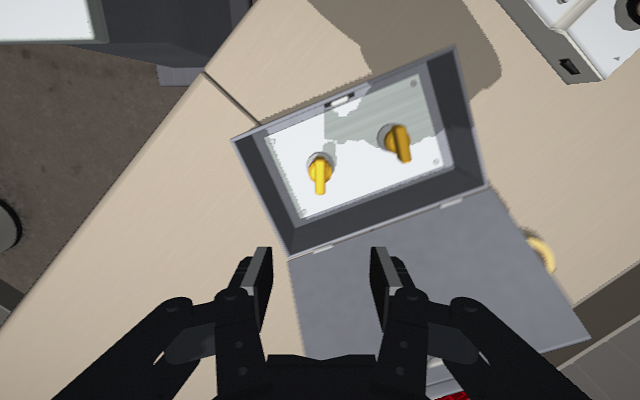

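The wrist view shows the near nut's bar running vertically at about (320,177). The far nut's bar is at about (402,145), slightly tilted. I'll segment both to refine their positions.

```bash
python3 - <<'E'
from h import *
m=dict(np.load("w1.npz"));I=cv2.imread("pics/w1.png");c=I[110:210,290:430]
cv2.imwrite("pics/w1c.png",cv2.resize(c,None,fx=5,fy=5,interpolation=cv2.INTER_CUBIC))
print(m["extrinsics"].round(3).tolist())
E
```

```text
[[1.0, -0.013, 0.001, -0.401], [0.012, 0.949, -0.314, 0.324], [0.003, 0.314, 0.949, -0.286], [0.0, 0.0, 0.0, 1.0]]
```

View pics/w1c.png

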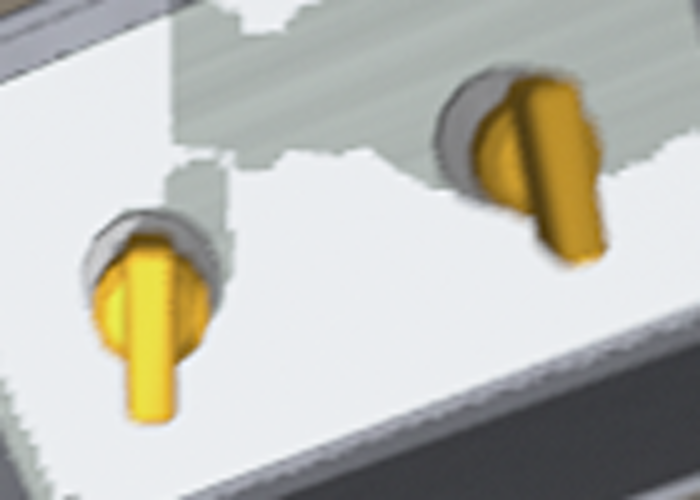

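```bash
python3 - <<'E'
from h import *
m=dict(np.load("w1.npz"))
for a,b in[((147,252),(151,418)),((549,92),(590,258))]:
    A,B=[ray("wrist",(290+u/5,110+v/5),.069,m) for u,v in(a,b)];d=A-B
    print((A+B)/2,np.hypot(*d[:2]),np.degrees(np.arctan2(d[1],d[0])))
E
```

```text
[ 0.396489   -0.30088354  0.069     ] 0.03499782138646004 90.55295965030517
[ 0.48028502 -0.26930226  0.069     ] 0.03451245229896632 107.71013089814187
```

{"name": "jog_arm", "arguments": {
  "moves": [
    [0, 0, 0.14, -0.04, 0.08, -0.8, 50],
    [0, 0, 0, 0, 0, -0.8, 50],
    [0, 0, 0, 0, 0, -0.8, 50],
    [0, 0, 0, 0, 0, -0.8, 50],
    [0, 0, 0, 0, 0, -0.8, 50],
    [0, 0, 0, 0, 0, -0.8, 50],
    [0, 0, 0, 0, 0, -0.8, 50],
    [0, 0, 0, 0, 0, -0.8, 50],
    [0, 0, 0, 0, 0, -0.4, 50],
    [0, 0, 0, 0, 0, -0.4, 50]
  ]
}}

```text
time_s: 2.15
ee_pos: [0.3962, -0.3039, 0.0507]
orientation: [-0.0, 0.706, 0.708, 0.0]
wrist_force: [0.3, -0.3, 0.8]
finger_gap: 0.0499
finger_force: 0.0
```

{"name": "jog_arm", "arguments": {
  "moves": [
    [0, 0, 0, 0, 0, 0, 30],
    [0, 0, 0, 0, 0, 0, 20],
    [0, 0, 0, 0, 0, 0, 8],
    [0, 0, 0, 0, 0, 0, 8],
    [0, 0, 0, 0, 0, 0, 8],
    [0, 0, 0, 0, 0, 0, 8],
    [0, 0, 0, 0, 0, 0, 8],
    [0, 0, 0, 0, 0, 0, 8],
    [0, 0, 0, 0, 0, 0, 8],
    [0, 0, 0, 0, 0, 0, 8]
  ],
  "grip_force": 50
}}

```text
time_s: 3.15
ee_pos: [0.3958, -0.3042, 0.0521]
orientation: [0.0, 0.706, 0.708, -0.001]
wrist_force: [-5.0, -0.0, 5.7]
finger_gap: 0.0097
finger_force: 49.5
```

```bash
cat > s.py <<'E'
from h import *
s,M=st();print(s["time_s"],s["ee_pos"].round(4),"yaw",np.degrees(np.arctan2(M[1,0],M[0,0])).round(2),s["wrist_force"].round(1),s["moment"].round(3),s["finger_gap"],s["finger_force"],s["joints"].round(2))
E
python3 s.py
```

```text
3.15 [ 0.3958 -0.3042  0.0521] yaw 90.11 [-5.  -0.   5.7] [-0.073  1.002 -0.093] 0.009699061047613332 49.48504149913788 [-0.82  0.3  -0.41  0.86 -0.    0.75]
```

{"name": "jog_arm", "arguments": {
  "moves": [
    [0, 0, 0, -0.04, 0, 0.06, 8],
    [0, 0, 0, 0, 0, 0, 8],
    [0, 0, 0.2, 0, 0, 0, 8],
    [0, 0, 0.2, 0, 0, 0, 8],
    [0, 0, 0.2, 0, 0, 0, 8],
    [0, 0, 0.2, 0, 0, 0, 8],
    [0, 0, 0, 0, 0, 0, 8],
    [0, 0, 0, 0, 0, 0, 8],
    [0, 0, 0, 0, 0, 0, 8],
    [0, 0, 0, 0, 0, 0, 8]
  ]
}}

```text
time_s: 4.15
ee_pos: [0.3957, -0.3042, 0.0523]
orientation: [0.0, 0.665, 0.747, 0.0]
wrist_force: [3.7, -3.1, -16.0]
finger_gap: 0.0098
finger_force: 50.7
```

```bash
python3 s.py
```

```text
4.15 [ 0.3957 -0.3042  0.0523] yaw 96.59 [  3.7  -3.1 -16. ] [-0.838 -0.953  0.077] 0.00981106497362757 50.70418953895569 [-0.82  0.3  -0.41  0.86  0.    0.63]
```

{"name": "jog_arm", "arguments": {
  "moves": [
    [0, 0, 0.5, 0, 0, -0.03, 8],
    [0, 0, 0.5, 0, 0, 0, 8],
    [0, 0, 0.5, 0, 0, 0, 8],
    [0, 0, 0.5, 0, 0, 0, 8],
    [0, 0, 0.5, 0, 0, 0, 8],
    [0, 0, 0.5, 0, 0, 0, 8],
    [0, 0, 0.5, 0, 0, 0, 8],
    [0, 0, 0.5, 0, 0, 0, 8],
    [0, 0, 0.5, 0, 0, 0, 8],
    [0, 0, 0.5, 0, 0, 0, 8]
  ]
}}

```text
time_s: 5.15
ee_pos: [0.3963, -0.3039, 0.0522]
orientation: [0.001, 0.368, 0.93, 0.001]
wrist_force: [5.1, 0.3, -7.0]
finger_gap: 0.0094
finger_force: 51.8
```

```bash
python3 s.py;python3 - <<'E'
from h import *
cv2.imwrite("pics/w2.png",cv2.resize(env.get_image("wrist")[:,:,::-1],(480,300)))
E
```

```text
5.15 [ 0.3963 -0.3039  0.0522] yaw 136.77 [ 5.1  0.3 -7. ] [ 0.063 -1.119 -0.108] 0.00939561704175806 51.83882296085358 [-0.82  0.3  -0.42  0.86  0.   -0.07]
```

View pics/w2.png

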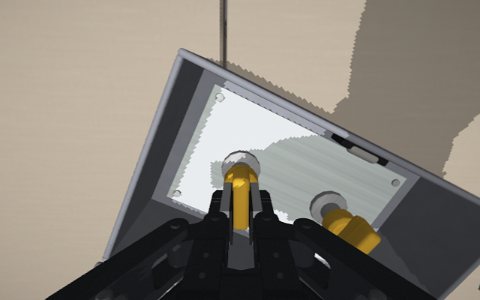

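The wrist view shows the bar still aligned between the pads, so the nut is turning with the gripper. This one loosens counter-clockwise.

{"name": "jog_arm", "arguments": {
  "moves": [
    [0, 0, 0.5, 0, 0, 0, 8],
    [0, 0, 0.5, 0, 0, 0, 8],
    [0, 0, 0.5, 0, 0, 0, 8],
    [0, 0, 0.5, 0, 0, 0, 8],
    [0, 0, 0.5, 0, 0, 0, 8],
    [0, 0, 0.5, 0, 0, 0, 8],
    [0, 0, 0.5, 0, 0, 0, 8],
    [0, 0, 0.5, 0, 0, 0, 8],
    [0, 0, 0.5, 0, 0, 0, 8],
    [0, 0, 0.5, 0, 0, 0, 8]
  ]
}}

```text
time_s: 6.2
ee_pos: [0.3964, -0.3033, 0.0522]
orientation: [0.001, 0.028, 1.0, 0.001]
wrist_force: [6.7, 3.0, -5.4]
finger_gap: 0.0098
finger_force: 52.0
```

{"name": "jog_arm", "arguments": {
  "moves": [
    [0, 0, 0.5, 0, 0, 0, 8],
    [0, 0, 0, 0, 0, 0, 8],
    [0, 0, 0, 0, 0, 0, 8],
    [0, 0, 0, 0, 0, 0, 20],
    [0, 0, 0, 0, 0, 0, 40],
    [0, 0, 0, 0, 0, 0, 40],
    [0, 0, 0, 0, 0, 0, 40],
    [0, 0, 0, 0, 0, 0.6, 40],
    [0, 0, 0, 0, 0, 1, 40],
    [0, 0, 0, 0, 0, 1, 40]
  ]
}}

```text
time_s: 7.2
ee_pos: [0.395, -0.3038, 0.1177]
orientation: [-0.0, -0.005, 1.0, 0.0]
wrist_force: [0.2, -0.1, 0.2]
finger_gap: 0.0397
finger_force: 0.0
```

```bash
python3 s.py
```

```text
7.2 [ 0.395  -0.3038  0.1177] yaw -179.47 [ 0.2 -0.1  0.2] [ 0.03  -0.052 -0.006] 0.03972876467487383 0.0 [-0.82  0.23 -0.31  1.02 -0.   -0.83]
```

{"name": "jog_arm", "arguments": {
  "moves": [
    [0, 0, -0.93, 0.34, 0.13, 0, 50],
    [0, 0, -0.93, 0.34, 0.13, 0, 50],
    [0, 0, -0.93, 0.34, 0.13, 0, 50],
    [0, 0, -0.93, 0.34, 0.13, 0, 50],
    [0, 0, -0.93, 0.34, 0.13, 0, 50],
    [0, 0, -0.93, 0.34, 0.13, 0, 50],
    [0, 0, -0.93, 0.34, 0.13, 0, 50],
    [0, 0, -0.93, 0.34, 0.13, 0, 50],
    [0, 0, -0.93, 0.34, 0.13, 0, 50],
    [0, 0, -0.93, 0.34, 0.1, 0, 50]
  ]
}}

```text
time_s: 8.2
ee_pos: [0.4805, -0.272, 0.1171]
orientation: [-0.0, 0.603, 0.798, -0.0]
wrist_force: [-0.6, -0.9, -0.3]
finger_gap: 0.0499
finger_force: 0.0
```

```bash
python3 s.py;python3 - <<'E'
from h import *
m=env.camera_model("wrist");np.savez("w3.npz",**m)
I=env.get_image("wrist")[:,:,::-1];print(proj("wrist",[[.4802,-.2722,.069],[.396,-.304,.069]],m))
cv2.imwrite("pics/w3.png",I)
E
```

```text
8.2 [ 0.4805 -0.272   0.1171] yaw 105.83 [-0.6 -0.9 -0.3] [0.007 0.043 0.022] 0.04992302136465604 0.0 [-0.67  0.32 -0.19  1.06 -0.    0.63]
[[320.38628951 225.06359397]
 [188.9318053  235.42825145]]
```

View pics/w3.png

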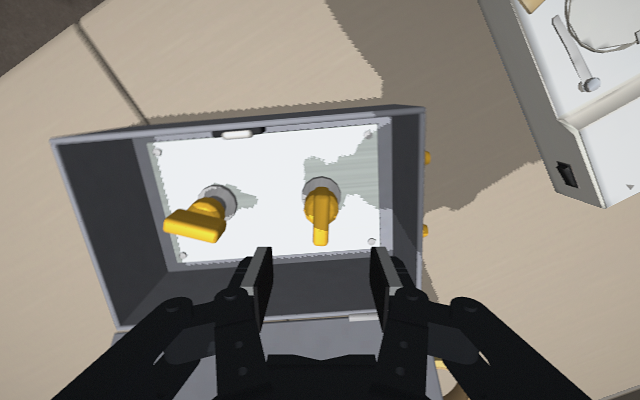

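The far nut's bar is centred between the open pads at about (320,220). The near nut's bar now lies sideways, so it has turned about 90°. I'll descend on the far nut.

{"name": "jog_arm", "arguments": {
  "moves": [
    [0, 0, 0, 0, 0, -0.5, 50],
    [0, 0, 0, 0, 0, -0.5, 50],
    [0, 0, 0, 0, 0, -0.5, 50],
    [0, 0, 0, 0, 0, -0.5, 50],
    [0, 0, 0, 0, 0, -0.3, 50],
    [0, 0, 0, 0, 0, -0.28, 50],
    [0, 0, 0, 0, 0, 0, 30],
    [0, 0, 0, 0, 0, 0, 18],
    [0, 0, 0, 0, 0, 0, 8],
    [0, 0, 0, 0, 0, 0, 8]
  ]
}}

```text
time_s: 9.25
ee_pos: [0.4802, -0.2724, 0.0531]
orientation: [0.0, 0.601, 0.799, -0.0]
wrist_force: [-3.3, -0.9, 4.1]
finger_gap: 0.0095
finger_force: 49.0
```

{"name": "jog_arm", "arguments": {
  "moves": [
    [0, 0, 0, 0, 0, 0, 8],
    [0, 0, 0, 0, 0, 0, 8],
    [0, 0, 0, 0, 0, 0, 8],
    [0, 0, 0, 0, 0, 0, 8],
    [0, 0, 0, 0, 0, 0, 8],
    [0, 0, 0, 0, 0, 0, 8],
    [0, 0, 0, 0, 0, 0, 8],
    [0, 0, 0, 0, 0, 0, 8],
    [0, 0, 0, 0, 0, 0, 8],
    [0, 0, 0, 0, 0, 0, 8]
  ]
}}

```text
time_s: 10.25
ee_pos: [0.4802, -0.2725, 0.0531]
orientation: [0.0, 0.601, 0.799, -0.0]
wrist_force: [-3.7, -0.6, 5.9]
finger_gap: 0.0103
finger_force: 49.3
```

```bash
python3 s.py
```

```text
10.25 [ 0.4802 -0.2725  0.0531] yaw 106.11 [-3.7 -0.6  5.9] [-0.088  0.769 -0.5  ] 0.010257178698295972 49.31164741516113 [-0.67  0.37 -0.29  0.91 -0.    0.62]
```

{"name": "jog_arm", "arguments": {
  "moves": [
    [0, 0, -0.2, -0.03, 0, 0.02, 8],
    [0, 0, -0.2, 0, 0, 0, 8],
    [0, 0, -0.2, 0, 0, 0, 8],
    [0, 0, -0.2, 0, 0, 0, 8],
    [0, 0, 0, 0, 0, 0, 8],
    [0, 0, 0, 0, 0, 0, 8],
    [0, 0, 0, 0, 0, 0, 8],
    [0, 0, 0, 0, 0, 0, 8],
    [0, 0, 0, 0, 0, 0, 8],
    [0, 0, 0, 0, 0, 0, 8]
  ]
}}

```text
time_s: 11.25
ee_pos: [0.4799, -0.2724, 0.0532]
orientation: [0.0, 0.645, 0.765, 0.0]
wrist_force: [4.0, -2.9, -1.4]
finger_gap: 0.0096
finger_force: 49.2
```

```bash
python3 s.py
```

```text
11.25 [ 0.4799 -0.2724  0.0532] yaw 99.74 [ 4.  -2.9 -1.4] [-0.708 -0.968 -0.005] 0.009593548576897112 49.17410731315613 [-0.67  0.37 -0.29  0.91  0.    0.73]
```

{"name": "jog_arm", "arguments": {
  "moves": [
    [0, 0, -0.5, 0, 0, 0, 8],
    [0, 0, -0.5, 0, 0, 0, 8],
    [0, 0, -0.5, 0, 0, 0, 8],
    [0, 0, -0.5, 0, 0, 0, 8],
    [0, 0, -0.5, 0, 0, 0, 8],
    [0, 0, -0.5, 0, 0, 0, 8],
    [0, 0, -0.5, 0, 0, 0, 8],
    [0, 0, -0.5, 0, 0, 0, 8],
    [0, 0, -0.5, 0, 0, 0, 8],
    [0, 0, -0.5, 0, 0, 0, 8]
  ]
}}

```text
time_s: 12.25
ee_pos: [0.4792, -0.2723, 0.0531]
orientation: [0.0, 0.868, 0.497, -0.0]
wrist_force: [1.3, -2.8, 0.4]
finger_gap: 0.0099
finger_force: 49.4
```

{"name": "jog_arm", "arguments": {
  "moves": [
    [0, 0, -0.5, 0, 0, 0, 8],
    [0, 0, -0.5, 0, 0, 0, 8],
    [0, 0, -0.5, 0, 0, 0, 8],
    [0, 0, -0.5, 0, 0, 0, 8],
    [0, 0, -0.5, 0, 0, 0, 8],
    [0, 0, -0.5, 0, 0, 0, 8],
    [0, 0, -0.5, 0, 0, 0, 8],
    [0, 0, -0.5, 0, 0, 0, 8],
    [0, 0, -0.5, 0, 0, 0, 8],
    [0, 0, -0.5, 0, 0, 0, 8]
  ]
}}

```text
time_s: 13.25
ee_pos: [0.4787, -0.2718, 0.0531]
orientation: [-0.0, 0.985, 0.17, -0.001]
wrist_force: [-1.0, -1.2, 3.7]
finger_gap: 0.0096
finger_force: 49.8
```

```bash
python3 s.py
```

```text
13.25 [ 0.4787 -0.2718  0.0531] yaw 19.59 [-1.  -1.2  3.7] [-0.212  0.327  0.116] 0.009605275319817516 49.77117598056793 [-0.67  0.37 -0.29  0.91 -0.    2.13]
```

{"name": "jog_arm", "arguments": {
  "moves": [
    [0, 0, -0.45, 0, 0, 0, 8],
    [0, 0, 0, 0, 0, 0, 8],
    [0, 0, 0, 0, 0, 0, 8],
    [0, 0, 0, 0, 0, 0, 25],
    [0, 0, 0, 0, 0, 0, 40],
    [0, 0, 0, 0, 0, 0, 40],
    [0, 0, 0, 0, 0, 0, 40],
    [0, 0, 0, 0, 0, 0.6, 40],
    [0, 0, 0, 0, 0, 1, 40],
    [0, 0, 0, 0, 0, 1, 40]
  ]
}}

```text
time_s: 14.25
ee_pos: [0.4793, -0.2719, 0.1185]
orientation: [-0.0, 0.99, 0.141, -0.0]
wrist_force: [1.7, -0.1, 0.0]
finger_gap: 0.0401
finger_force: 0.0
```

{"name": "jog_arm", "arguments": {
  "moves": [
    [0, 0, 0.95, 0, 0, 0.5, 0],
    [0, 0, 0.95, 0, 0, 0.5, 0],
    [0, 0, 0.95, 0, 0, 0.5, 0],
    [0, 0, 0.95, 0, 0, 0.5, 0],
    [0, 0, 0.95, 0, 0, 0.5, 0],
    [0, 0, 0.95, 0, 0, 0.5, 0],
    [0, 0, 0.95, 0, 0, 0.5, 0],
    [0, 0, 0.95, 0, 0, 0.5, 0],
    [0, 0, 0.95, 0, 0, 0.5, 0],
    [0, 0, 0.95, 0, 0, 0.3, 0]
  ]
}}

```text
time_s: 15.25
ee_pos: [0.4797, -0.2722, 0.2389]
orientation: [0.0, 0.692, 0.722, 0.0]
wrist_force: [-0.5, -0.0, -0.6]
finger_gap: 0.0
finger_force: 0.0
```

```bash
python3 s.py;python3 - <<'E'
from h import *
cv2.imwrite("pics/t4.png",cv2.resize(env.get_image("top")[130:300,240:460,::-1],None,fx=3,fy=3,interpolation=cv2.INTER_CUBIC))
E
```

```text
15.25 [ 0.4797 -0.2722  0.2389] yaw 92.47 [-0.5 -0.  -0.6] [ 0.024 -0.015  0.02 ] 4.596654838161105e-05 0.0 [-0.67  0.26  0.04  1.35  0.    0.86]
```

View pics/t4.png

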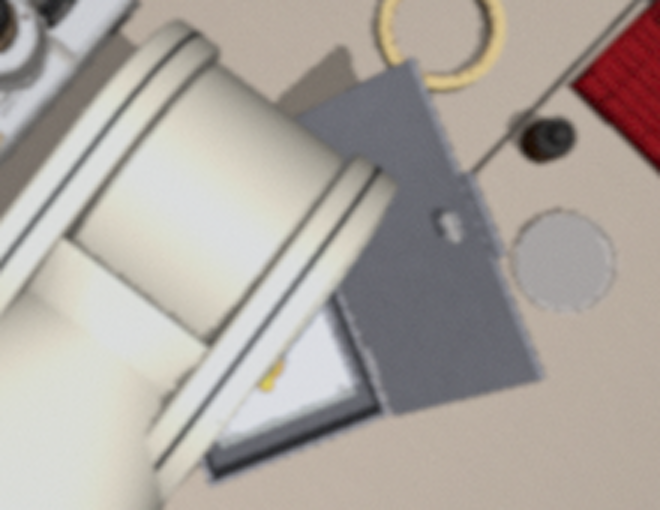

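The arm hides the nuts, but the lid is still open. Its tab edge is at about crop (491,216), which is full-frame pixel (404,202). I'll get the lid angle from that.

```bash
python3 - <<'E'
from h import *
a=-1.2103;x=np.array([np.cos(a),np.sin(a),0]);z=np.array([0,0,1]);H=np.array([.438,-.288,.078])+.07*x
m=env.camera_model("top");print(H)
for t in np.arange(2.2,2.5,.05):
    e=H+.153*(-np.cos(t)*x+np.sin(t)*z); n=(np.sin(t)*x+np.cos(t)*z)
    print(round(t,2),e.round(4),proj("top",[e],m).round(1),(e+.006*n).round(4))
E
```

```text
[ 0.46269171 -0.35350053  0.078     ]
2.2 [ 0.4945 -0.4378  0.2017] [[398.4 203.2]] [ 0.4962 -0.4423  0.1982]
2.25 [ 0.4966 -0.4434  0.197 ] [[401.  202.2]] [ 0.4982 -0.4478  0.1933]
2.3 [ 0.4986 -0.4489  0.1921] [[403.3 201.2]] [ 0.5002 -0.4531  0.1881]
2.35 [ 0.5006 -0.4541  0.1869] [[405.5 200.2]] [ 0.5021 -0.4581  0.1826]
2.4 [ 0.5025 -0.4591  0.1813] [[407.5 199.4]] [ 0.5039 -0.4629  0.1769]
2.45 [ 0.5043 -0.4638  0.1756] [[409.3 198.6]] [ 0.5056 -0.4674  0.171 ]
```

{"name": "jog_arm", "arguments": {
  "moves": [
    [0, 0, 0.23, 0.13, -0.86, 0, 0],
    [0, 0, 0.23, 0.13, -0.86, 0, 0],
    [0, 0, 0.23, 0.13, -0.86, 0, 0],
    [0, 0, 0.23, 0.13, -0.86, 0, 0],
    [0, 0, 0.23, 0.13, -0.86, 0, 0],
    [0, 0, 0.23, 0.13, -0.86, 0, 0],
    [0, 0, 0.23, 0.13, -0.86, 0, 0],
    [0, 0, 0.23, 0.13, -0.86, 0, 0],
    [0, 0, 0.23, 0.13, -0.86, 0, 0],
    [0, 0, 0.23, 0.13, -0.86, 0, 0]
  ]
}}

```text
time_s: 16.3
ee_pos: [0.5121, -0.488, 0.2374]
orientation: [-0.0, 0.57, 0.821, 0.0]
wrist_force: [0.5, -0.7, 0.7]
finger_gap: 0.0001
finger_force: 0.0
```

```bash
python3 s.py
```

```text
16.3 [ 0.5121 -0.488   0.2374] yaw 110.46 [ 0.5 -0.7  0.7] [-0.004  0.036  0.04 ] 8.102356016857088e-05 0.0 [-0.88  0.55  0.49  1.51  0.    0.33]
```

{"name": "jog_arm", "arguments": {
  "moves": [
    [0, 0, 0, 0, 0, -0.5, 0],
    [0, 0, 0, 0, 0, -0.5, 0],
    [0, 0, 0, 0, 0, -0.5, 0],
    [0, 0, 0, 0, 0, -0.5, 0],
    [0, 0, 0, 0, 0, -0.5, 0],
    [0, 0, 0, 0, 0, -0.1, 0],
    [0, 0, 0, -0.07, 0.18, 0, 0],
    [0, 0, 0, -0.07, 0.18, 0, 0],
    [0, 0, 0, -0.07, 0.18, 0, 0],
    [0, 0, 0, -0.07, 0.18, 0, 0]
  ]
}}

```text
time_s: 17.3
ee_pos: [0.505, -0.4688, 0.1738]
orientation: [0.001, 0.57, 0.822, -0.0]
wrist_force: [-0.8, -0.2, 0.4]
finger_gap: -0.0002
finger_force: 0.0
```

{"name": "jog_arm", "arguments": {
  "moves": [
    [0, 0, 0, -0.07, 0.18, 0, 0],
    [0, 0, 0, -0.07, 0.18, 0, 0],
    [0, 0, 0, -0.07, 0.18, 0, 0],
    [0, 0, 0, -0.07, 0.18, 0.05, 0],
    [0, 0, 0, -0.07, 0.18, 0.05, 0],
    [0, 0, 0, -0.07, 0.18, 0.05, 0],
    [0, 0, 0, -0.07, 0.18, 0.05, 0],
    [0, 0, 0, -0.07, 0.18, 0.05, 0],
    [0, 0, 0, -0.07, 0.18, 0.05, 0],
    [0, 0, 0, -0.07, 0.18, 0.05, 0]
  ]
}}

```text
time_s: 18.3
ee_pos: [0.4873, -0.4236, 0.1818]
orientation: [-0.0, 0.57, 0.822, 0.0]
wrist_force: [1.2, -3.0, 2.6]
finger_gap: -0.0001
finger_force: 1.4
```

```bash
python3 s.py;python3 - <<'E'
from h import *
a=env.get_image("top")[130:300,240:460,::-1];b=env.get_image("scene")[100:300,200:440,::-1]
cv2.imwrite("pics/t5.png",np.hstack([cv2.resize(a,(388,300)),cv2.resize(b,(360,300))]))
E
```

```text
18.3 [ 0.4873 -0.4236  0.1818] yaw 110.54 [ 1.2 -3.   2.6] [-0.451 -0.194  0.018] -9.492715459080791e-05 1.4045753935351968 [-0.85  0.44  0.17  1.3   0.    0.37]
```

View pics/t5.png

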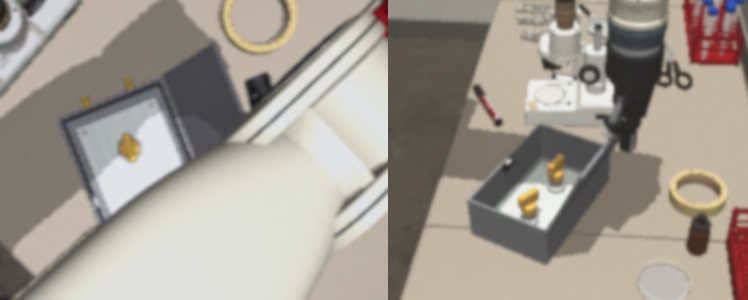

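The left panel (top view) shows the lid nearly upright, with the gripper behind it. The right panel (scene) shows the finger at the lid's outer edge, and the bottle, dish and tape are undisturbed. I'll keep pushing up to vertical.

{"name": "jog_arm", "arguments": {
  "moves": [
    [0, 0, 0, -0.08, 0.213, 0.07, 0],
    [0, 0, 0, -0.08, 0.213, 0.07, 0],
    [0, 0, 0, -0.08, 0.213, 0.07, 0],
    [0, 0, 0, -0.08, 0.213, 0.07, 0],
    [0, 0, 0, -0.08, 0.213, 0.07, 0],
    [0, 0, 0, -0.08, 0.213, 0.07, 0],
    [0, 0, 0, -0.08, 0.213, 0.07, 0],
    [0, 0, 0, -0.08, 0.213, 0.07, 0],
    [0, 0, 0, -0.08, 0.213, 0.07, 0],
    [0, 0, 0, -0.08, 0.213, 0.03, 0]
  ]
}}

```text
time_s: 19.4
ee_pos: [0.4674, -0.3705, 0.1985]
orientation: [0.0, 0.57, 0.822, -0.0]
wrist_force: [1.3, -0.7, -0.8]
finger_gap: -0.0
finger_force: 0.7
```

{"name": "jog_arm", "arguments": {
  "moves": [
    [0, 0, 0, -0.062, 0.165, -0.01, 0],
    [0, 0, 0, -0.062, 0.165, -0.01, 0],
    [0, 0, 0, -0.062, 0.165, -0.01, 0],
    [0, 0, 0, -0.062, 0.165, -0.02, 0],
    [0, 0, 0, -0.062, 0.165, -0.02, 0],
    [0, 0, 0, -0.062, 0.165, -0.03, 0],
    [0, 0, 0, -0.062, 0.165, -0.03, 0],
    [0, 0, 0, -0.062, 0.165, -0.03, 0],
    [0, 0, 0, -0.062, 0.165, -0.04, 0],
    [0, 0, 0, -0.062, 0.165, -0.04, 0]
  ]
}}

```text
time_s: 20.4
ee_pos: [0.4518, -0.3293, 0.192]
orientation: [-0.0, 0.57, 0.822, 0.0]
wrist_force: [-0.2, -1.5, -0.0]
finger_gap: 0.0003
finger_force: 0.6
```

```bash
cat >> s.py <<'E'
a=-1.2103;d=s["ee_pos"]-[.46269,-.3535,.078];print("F_front",(-d[0]*np.cos(a)-d[1]*np.sin(a)+.011).round(4),"lat",(-d[0]*np.sin(a)+d[1]*np.cos(a)).round(4))
E
python3 s.py
```

```text
20.4 [ 0.4518 -0.3293  0.192 ] yaw 110.54 [-0.2 -1.5 -0. ] [-0.316 -0.112 -0.016] 0.0003246787938632506 0.6428257562220097 [-0.78  0.29 -0.04  1.25 -0.    0.43]
F_front 0.0375 lat -0.0016
```

On track with F = 0.0375 m and z = 0.192 m, still in contact.

{"name": "jog_arm", "arguments": {
  "moves": [
    [0, 0, 0, -0.062, 0.164, -0.07, 0],
    [0, 0, 0, -0.062, 0.164, -0.07, 0],
    [0, 0, 0, -0.062, 0.164, -0.08, 0],
    [0, 0, 0, -0.062, 0.164, -0.08, 0],
    [0, 0, 0, -0.062, 0.164, -0.09, 0],
    [0, 0, 0, -0.055, 0.146, -0.1, 0],
    [0, 0, 0, -0.055, 0.146, -0.1, 0],
    [0, 0, 0, -0.055, 0.146, -0.11, 0],
    [0, 0, 0, -0.055, 0.146, -0.12, 0],
    [0, 0, 0, -0.055, 0.146, -0.13, 0]
  ]
}}

```text
time_s: 21.4
ee_pos: [0.4372, -0.2906, 0.1683]
orientation: [-0.0, 0.57, 0.822, 0.0]
wrist_force: [-0.6, -0.7, 0.8]
finger_gap: -0.0001
finger_force: 0.5
```

{"name": "jog_arm", "arguments": {
  "moves": [
    [0, 0, 0, -0.046, 0.122, -0.14, 0],
    [0, 0, 0, -0.046, 0.122, -0.14, 0],
    [0, 0, 0, -0.046, 0.122, -0.14, 0],
    [0, 0, 0, -0.046, 0.122, -0.14, 0],
    [0, 0, 0, -0.046, 0.122, -0.14, 0],
    [0, 0, 0, -0.036, 0.094, -0.16, 0],
    [0, 0, 0, -0.036, 0.094, -0.16, 0],
    [0, 0, 0, -0.036, 0.094, -0.165, 0],
    [0, 0, 0, -0.036, 0.094, -0.165, 0],
    [0, 0, 0, -0.036, 0.094, -0.165, 0]
  ]
}}

```text
time_s: 22.4
ee_pos: [0.4271, -0.2638, 0.1303]
orientation: [0.0, 0.57, 0.822, -0.0]
wrist_force: [-0.5, 0.2, 0.2]
finger_gap: -0.0
finger_force: 0.4
```

```bash
python3 s.py
```

```text
22.4 [ 0.4271 -0.2638  0.1303] yaw 110.53 [-0.5  0.2  0.2] [-0.139 -0.062 -0.013] -2.9755882011373848e-05 0.35881977528333664 [-0.72  0.23 -0.28  1.06 -0.    0.49]
F_front 0.1075 lat -0.0017
```

{"name": "jog_arm", "arguments": {
  "moves": [
    [0, 0, 0, -0.044, 0.118, -0.129, 0],
    [0, 0, 0, -0.044, 0.118, -0.129, 0],
    [0, 0, 0, -0.044, 0.118, -0.129, 0],
    [0, 0, 0, -0.044, 0.118, -0.129, 0],
    [0, 0, 0, -0.044, 0.118, -0.129, 0],
    [0, 0, 0, -0.044, 0.118, -0.129, 0],
    [0, 0, 0, -0.044, 0.118, -0.129, 0],
    [0, 0, 0, -0.044, 0.118, -0.129, 0],
    [0, 0, 0, -0.044, 0.118, -0.129, 0],
    [0, 0, 0, -0.044, 0.118, -0.1, 0]
  ]
}}

```text
time_s: 23.4
ee_pos: [0.416, -0.2341, 0.0988]
orientation: [-0.0, 0.57, 0.822, 0.0]
wrist_force: [-0.4, -0.1, 1.1]
finger_gap: -0.0005
finger_force: 0.3
```

{"name": "jog_arm", "arguments": {
  "moves": [
    [0, 0, 0, 0, 0, -0.02, 0],
    [0, 0, 0, 0, 0, -0.02, 0],
    [0, 0, 0, 0, 0, -0.02, 0],
    [0, 0, 0, 0, 0, -0.02, 0],
    [0, 0, 0, 0, 0, -0.02, 0],
    [0, 0, 0, 0, 0, -0.02, 0],
    [0, 0, 0, 0, 0, -0.02, 0],
    [0, 0, 0, 0, 0, -0.02, 0],
    [0, 0, 0, 0, 0, -0.02, 0],
    [0, 0, 0, 0, 0, -0.02, 0]
  ]
}}

```text
time_s: 24.4
ee_pos: [0.4162, -0.2344, 0.0946]
orientation: [0.0, 0.57, 0.822, -0.0]
wrist_force: [-2.4, 2.6, 9.9]
finger_gap: 0.0001
finger_force: 5.5
```

```bash
python3 s.py
```

```text
24.4 [ 0.4162 -0.2344  0.0946] yaw 110.54 [-2.4  2.6  9.9] [ 0.576  0.511 -0.002] 8.464412212870588e-05 5.46931765973568 [-0.69  0.22 -0.4   0.95  0.    0.52]
F_front 0.1388 lat -0.0015
```

{"name": "jog_arm", "arguments": {
  "moves": [
    [0, 0, 0, 0, 0, -0.02, 0],
    [0, 0, 0, 0, 0, -0.02, 0],
    [0, 0, 0, 0, 0, -0.02, 0],
    [0, 0, 0, 0, 0, -0.02, 0],
    [0, 0, 0, 0, 0, -0.02, 0],
    [0, 0, 0, 0, 0, -0.02, 0],
    [0, 0, 0, 0, 0, -0.02, 0],
    [0, 0, 0, 0, 0, -0.02, 0],
    [0, 0, 0, 0, 0, -0.02, 0],
    [0, 0, 0, 0, 0, -0.02, 0]
  ]
}}

```text
time_s: 25.4
ee_pos: [0.4164, -0.2344, 0.0932]
orientation: [0.002, 0.57, 0.822, -0.0]
wrist_force: [-14.3, 12.8, 56.5]
finger_gap: 0.0001
finger_force: 27.8
```

{"name": "jog_arm", "arguments": {
  "moves": [
    [0, 0, 0, 0, 0, -0.02, 0],
    [0, 0, 0, 0, 0, -0.02, 0],
    [0, 0, 0, 0, 0, -0.02, 0],
    [0, 0, 0, 0, 0, -0.02, 0],
    [0, 0, 0, 0, 0, -0.02, 0],
    [0, 0, 0, 0, 0, -0.02, 0],
    [0, 0, 0, 0, 0, -0.02, 0],
    [0, 0, 0, 0, 0, 0, 0],
    [0, 0, 0, 0, 0, 0, 0],
    [0, 0, 0, 0, 0, 0, 0]
  ]
}}

```text
time_s: 26.4
ee_pos: [0.4161, -0.2344, 0.0856]
orientation: [-0.0, 0.57, 0.822, -0.0]
wrist_force: [-0.0, 0.4, -0.4]
finger_gap: 0.0
finger_force: 0.0
```

```bash
python3 s.py
```

```text
26.4 [ 0.4161 -0.2344  0.0856] yaw 110.54 [-0.   0.4 -0.4] [ 0.049 -0.05  -0.001] 4.486771290905523e-05 0.0 [-0.69  0.23 -0.41  0.93 -0.    0.52]
F_front 0.1389 lat -0.0016
```

{"name": "jog_arm", "arguments": {
  "moves": [
    [0, 0, 0, 0, 0, 0.4, 0],
    [0, 0, 0, 0, 0, 0.8, 0],
    [0, 0, 0, 0, 0, 1, 0],
    [0, 0, 0, 0, 0, 1, 0],
    [0, 0, 0, 0, 0, 1, 0],
    [0, 0, 0, -0.3, 0.9, 1, 0],
    [0, 0, 0, -0.3, 0.9, 0.5, 0],
    [0, 0, 0, -0.3, 0.9, 0, 0],
    [0, 0, 0, -0.3, 0.9, 0, 0],
    [0, 0, 0, -0.3, 0.9, 0, 0]
  ]
}}

```text
time_s: 27.4
ee_pos: [0.3782, -0.1211, 0.229]
orientation: [0.001, 0.57, 0.822, 0.0]
wrist_force: [-0.0, 0.1, -0.4]
finger_gap: -0.0002
finger_force: 0.0
```

```bash
python3 s.py; python3 - <<'E'
from h import *
a=env.get_image("top")[110:300,240:460,::-1];b=env.get_image("scene")[120:320,240:440,::-1]
cv2.imwrite("pics/t6.png",np.hstack([cv2.resize(a,(440,380),interpolation=cv2.INTER_CUBIC),cv2.resize(b,(360,380),interpolation=cv2.INTER_CUBIC)]))
E
```

```text
27.4 [ 0.3782 -0.1211  0.229 ] yaw 110.53 [-0.   0.1 -0.4] [-0.061  0.028 -0.046] -0.00021287394477024026 0.0 [-0.52 -0.   -0.3   1.28  0.    0.69]
F_front 0.2583 lat 0.0029
```

View pics/t6.png

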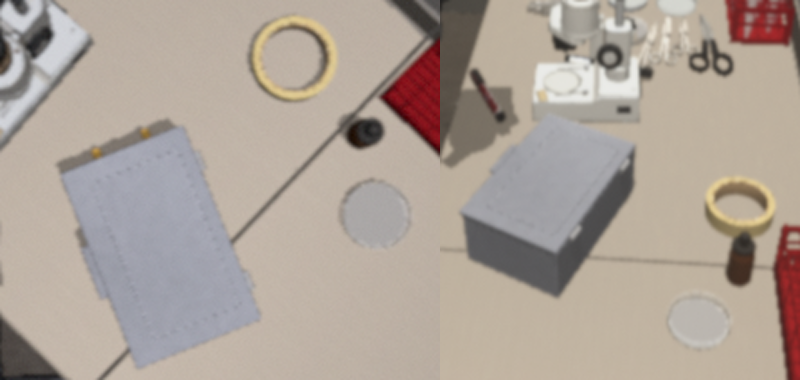

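Both panels show the lid flat and shut on the case, with the bottle, dish, tape and marker in their places. The fingertip ended at z = 0.0856 m with no force on it, so the lid is past its catch.

```bash
python3 -c "
from rig import env
print(env.job_done())"
```

```text
the job is handed in; nothing more can be done
None
```

The job is handed in: each wing nut was loosened about 90° (the nearer one counter-clockwise, the farther one clockwise) and the lid is shut past its catch with the bystanders unmoved, though the catch took at least 56 N at the wrist rather than the stated 5–8 N.

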